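# Set and lock the carton sealer's width adjuster

### The job

Set the carton sealer's width adjuster for the next box: with the fingertips, push the black arm round from its side until its orange pointer points at the middle of the green disc, and leave it there; then push the red lock lever round until it stops. Grip nothing: do not take the arm or the lever between the fingers, and leave the other things on the table where they are.

Things in the scene. Friction and masses are not known exactly. Their poses are not given: they have to be found in the camera images.
- adjuster: width adjuster, a fixed white housing 300 x 300 mm and 40 mm high with a grey top plate. Origin at the centre of its underside; x, y along its edges. It does not move when pushed. It carries the pointer arm (pivot at its centre), the red lock lever and the two discs.
- selector (a joint): angle of the black pointer arm about a vertical axis through the adjuster's centre, rad: 0 = pointer along the adjuster's +x, growing counter-clockwise seen from above; stops at -1.9 and 1.9. Stiff by friction (about 0.12 N m, no spring): it stays where it is left.
- hub (a point): point on the arm's pivot axis at the top plate (40 mm above the table); turns with the arm: x runs along the arm to its orange pointer, y to the left of it, z up. The arm is a straight bar 14 mm wide, its underside 15 mm and its top 31 mm above this point (55 and 71 mm above the table); it reaches 96 mm to the pointer end and 66 mm to the plain tail end. The round hub in the middle is 44 mm across and 44 mm high.
- pointer_tip (a point): tip of the orange pointer, 96 mm from the pivot axis, 23 mm above the top plate (63 mm above the table).
- green_disc_center (a point): centre of the green disc, the wanted setting: a fixed flat disc 24 mm across, 4 mm high on the top plate, 115 to 145 mm from the arm's pivot, beyond the pointer's reach, to the left or right of the pointer's starting direction. The arm's centre line has to run through its middle.
- blue_disc_center (a point): centre of the blue disc, same size, another box's setting: not wanted.
- lock (a joint): angle of the red lock lever about its vertical pivot, rad: 0 = loose, pointing along the adjuster's -x; grows clockwise seen from above to the stop at 1.57 = locked, pointing along the adjuster's +y. Stiff by friction (about 0.08 N m, no spring): it stays where it is left. It starts between 0 and 0.3.
- lock_pivot (a point): point on the lock lever's pivot axis at the top plate (40 mm above the table), 115 mm towards -x and 50 mm towards -y from the adjuster's centre; turns with the lever: the lever points along this frame's -x. The lever is a straight bar 14 mm wide, its underside 15 mm and its top 31 mm above this point, reaching 86 mm from the pivot.
- lock_tip (a point): outer end of the red lock lever, 86 mm from its pivot, 23 mm above the top plate.
- tape_roll: full roll of yellow packing tape lying flat: ring 116 mm across, 48 mm high; origin at the centre of its underside (bystander: leave it alone)
- tape_core: empty cardboard tape core lying flat: ring 82 mm across, 48 mm high; origin at the centre of its underside (bystander: leave it alone)
- small_carton: closed brown carton, 120 x 90 x 70 mm high; origin at the centre of its underside (bystander: leave it alone)
- cutter: yellow and black carton cutter lying flat, about 150 mm long along its x, 26 mm wide, 17 mm high; origin under its centre (bystander: leave it alone)
- screwdriver: screwdriver lying on the table along its x, about 200 mm long, 26 mm high; origin under the middle of its length (bystander: leave it alone)
- grease_jar: white lidded jar, 64 mm across, 75 mm high; origin at the centre of its underside (bystander: leave it alone)
- spare_knob: spare black screw knob standing on the top plate, in the corner at the adjuster's -x, +y: 28 mm across, 24 mm high; origin at the centre of its underside (bystander: leave it alone)
- brush_block: hand brush block, 90 x 50 x 32 mm high; origin at the centre of its underside (bystander: leave it alone)

How it is judged:
By the outcome, as a careful person would: the job done as asked, in the order asked, and still so for the second after the job is handed in, with the robot touching nothing.
It also fails if it takes over 56 s, if anything falls off the work surface, if the arm or the gripper's body presses on something with over 40 N, if the wrist force passes 120 N, or if a joint passes its speed limit or range.

### The arm

A 6-joint arm with a two-finger parallel gripper is mounted at the origin on the work surface. World frame = base frame: x ahead of the robot, y to its left, z up, the work surface at z = 0. Lengths are in mm, angles in rad, forces in N, time in s.
With the tool pointing down it reaches from about 350 to 875 mm from the base axis. Payload 4.2 kg.
Tool frame: the origin (TCP) lies between the finger pads; the fingertips stand 14 mm ahead of it and the grasp point (between the pads) lies 5 mm behind it; z points along the fingers, y is the line along which they close (so a half turn about z gives the same grasp; the last joint's range is limited). The gripper opens to 85 mm and grips with 20 to 120 N. Pads are 22 mm wide; open, the fingers measure 114 mm over their backs; the gripper's body (76 mm by 85 mm) begins 54 mm behind the grasp point. The pads swing forward as they close: fully open they stand 13 mm farther back than shut.
Start: joints at [1.538, 0.385, 0.008, 0, -1.194, -0.259], TCP at [179.766, 598.568, 245.312] pointing down, gripper open.
Joint ranges: [-3.14, 3.14], [-1.21, 2.06], [-1.07, 1.41], [-3.16, 2.05], [-2.99, -0.16], [-3.1, 3.1]. Speed limits (rad/s): [2.79, 2.79, 3.14, 3.14, 3.14, 3.14].

### API

Orientations are given as a unit quaternion [x, y, z, w].
In Python, from bench import * gives the robot as it stands.
- The arm moves only by the tool carry_out, never from a script. Its argument "motion" is a list of rows, each a list of 7 numbers: the turn, a rotation vector about the tool's x, y, z in rad, then the shift along the tool's x, y, z in mm, then the opening, from -1 (shut) to 1 (fully open), so that 0 is half open. A call has 1 to 5 rows; each row is the pose to reach, as a shift and turn from the pose commanded when the call began, along the tool's axes at that moment; what a row does not reach only later rows make up. A row lasts 1/8 s, in which the tool goes at most 62.5 mm and 10.7 degrees, less where a joint would pass 70% of its speed; a pose out of reach is approached as far as the arm can. A call with a gripper value outside its range is refused whole. The fingers move at their own pace and stop on an object; the grip force is fixed at half the most. Time passes only in rows, so rows that repeat a pose let the fingers close. It gives the time, the measured TCP pose, the force, the opening and the grip force at its end, in the units of the state.
- read_state(): the state, without advancing time (a new reading comes with each control period).
- get_image(name): name is "scene" or "top" or "wrist"; returns a dict with "color" (384x512x3 uint8, blue, green, red), "mtx" (3x3 intrinsics, pixels), "position" and "orientation" of the camera in the world. Camera axes: x right, y down, z forward; pixel columns grow to the right and rows downward; lengths in mm; the calibration is good to about 2 mm. A picture is of the moment at which its call begins. There is no depth.
- job_done(): hands the job in; it is judged then, once.
The state is a dict: "clock": time; "joints": joint angles; "joint_vel": joint speeds; "joint_efforts": joint torques, N m; "position": TCP position; "ee_rot": TCP orientation; "contact_force": force on the tool from outside, world axes, zero at the start; "wrist_torque": the same for the moment, N m; "gripper_width": finger opening in mm; "grasp_force": force on a finger pad.
Only numpy, scipy, OpenCV 4.12 (cv2) and the standard library are available. Lean on these libraries where they do the work, as an engineer would, in place of code of your own. Each camera call takes 0.05 s, during which the arm holds its last target. There are 200 camera calls.

## Working session

There is one attempt and no reset: what is moved stays moved. The work goes in short steps, Python scripts to look and compute and a tool call to move; the robot and the scene stay as the last step left them, time stands still between calls to the robot, and variables do not carry over. Pictures are saved under pics/ and viewed, at most 10 in all, crops included, and the job is handed in when it is done.

Besides the shell and the picture viewer there is one more tool, called after "Emit:" in YAML: its name, and indented under it one key for each argument. carry_out: Moves the arm, as the interface text tells. Its arguments: {"type":"object","properties":{"motion":{"type":"array"}},"required":["motion"]}

```bash
mkdir -p pics; ls
python3 - <<'E'
from bench import *
import cv2,numpy as np
for n in ("scene","top"):
    im=get_image(n); cv2.imwrite(f"pics/{n}0.png",im["color"]); print(n,np.round(im["mtx"],1).tolist(),im["position"],im["orientation"])
print(read_state())
E
```

```text
pics
scene [[357.9, 0.0, 257.6], [0.0, 357.9, 192.3], [0.0, 0.0, 1.0]] [1127.20875757   60.15961069  762.26384734] [ 0.62502676  0.7077254  -0.24943397 -0.21505581]
top [[471.2, 0.0, 260.3], [0.0, 471.2, 193.6], [0.0, 0.0, 1.0]] [ 367.7041675  -22.415971  1253.1475528] [ 0.70806359 -0.70176862  0.05402228 -0.05699426]
{'clock': 0.1, 'joints': array([ 1.53762026e+00,  3.85462681e-01,  6.78675251e-03, -4.19343094e-04,
       -1.19401812e+00, -2.58580244e-01]), 'joint_vel': array([ 0.00117345, -0.00077468,  0.0040329 ,  0.00192613,  0.00177013,
        0.00069906]), 'joint_efforts': array([-3.84152036e-04, -3.93318629e+01,  1.88930243e+01,  4.19799685e+00,
       -2.57441206e-03,  4.17879150e-06]), 'position': array([179.62786824, 598.12085542, 244.3530243 ]), 'ee_rot': array([ 9.89366929e-01, -1.45437755e-01, -8.69421071e-05,  9.64758668e-04]), 'contact_force': array([-0.35338391,  0.22857976,  1.05199409]), 'wrist_torque': array([0.00319892, 0.01878635, 0.03473413]), 'grasp_force': 0.0, 'gripper_width': 85.47225905560732}
```

View pics/top0.png

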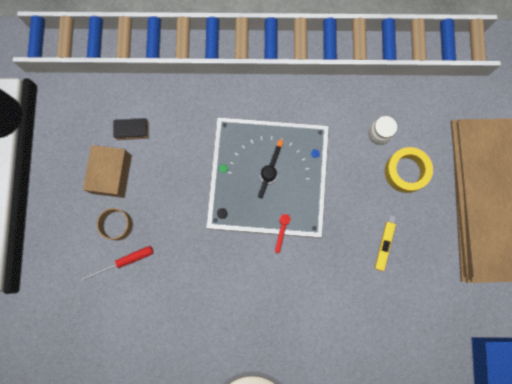

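View pics/scene0.png

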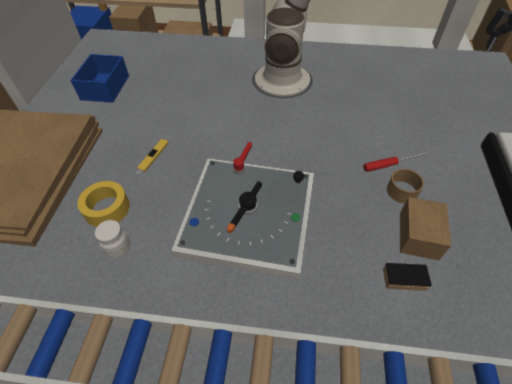

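The top view shows the adjuster centred at about (268,177) with its +x up in the image. The pointer is at (280,143), the green disc at (224,168) on the left, the blue disc at (316,154), and the red lever runs from (285,219) to (278,251). The arm must turn counter-clockwise, and the lever sweeps left.

```bash
cat > h.py <<'E'
from bench import *
import cv2,numpy as np
from scipy.spatial.transform import Rotation as R
def ray(im,px,z):
    px=np.atleast_2d(px).astype(float)
    d=np.c_[px,np.ones(len(px))]@np.linalg.inv(im["mtx"]).T@R.from_quat(im["orientation"]).as_matrix().T
    p=np.asarray(im["position"]); return p+d*((z-p[2])/d[:,2])[:,None]
def proj(im,P):
    c=(np.atleast_2d(P)-im["position"])@R.from_quat(im["orientation"]).as_matrix()
    c=c@np.asarray(im["mtx"]).T; return c[:,:2]/c[:,2:]
def blobs(im,lo,hi,amin=4):
    h=cv2.cvtColor(im["color"],cv2.COLOR_BGR2HSV); m=cv2.inRange(h,lo,hi)
    n,l,s,c=cv2.connectedComponentsWithStats(m)
    return sorted([(int(s[i,4]),c[i].round(2).tolist(),s[i,:4].tolist()) for i in range(1,n) if s[i,4]>=amin],reverse=True),m
E
python3 - <<'E'
from h import *
im=get_image("top")
for n,lo,hi,z in (("green",(50,120,60),(75,255,255),44),("blue",(105,120,60),(128,255,255),44),("orange",(5,130,120),(16,255,255),71),("red",(0,150,100),(4,255,255),71),("red2",(172,150,100),(180,255,255),71),("black",(0,0,0),(180,255,45),84)):
    for b in blobs(im,lo,hi,6)[0]:
        x,y=b[1]
        if 190<x<345 and 100<y<270: print(n,b,ray(im,b[1],z)[0].round(1))
# housing outline: white-ish
g=cv2.cvtColor(im["color"],cv2.COLOR_BGR2HSV); m=cv2.inRange(g,(0,0,190),(180,40,255)); m[:80]=0;m[:,:195]=0;m[:,345:]=0
pts=cv2.findNonZero(m).reshape(-1,2); W=ray(im,pts,40)[:,:2].astype(np.float32); print(len(pts),cv2.minAreaRect(W))
cv2.imwrite("pics/crop1.png",cv2.resize(im["color"][105:265,195:345],None,fx=3.7,fy=3.7,interpolation=cv2.INTER_CUBIC))
E
```

```text
green (41, [223.24, 168.0], [220, 165, 7, 7]) [626.3  81.4  44. ]
blue (52, [314.71, 153.29], [311, 150, 8, 8]) [ 667.9 -158.7   44. ]
orange (31, [279.52, 143.06], [277, 140, 6, 7]) [687.6 -65.   71. ]
red (192, [281.89, 230.01], [276, 215, 14, 37]) [462.9 -71.6  71. ]
black (40, [268.12, 177.92], [262, 174, 13, 8]) [593.1 -36.   84. ]
black (14, [272.0, 167.86], [269, 166, 6, 7]) [619.2 -45.6  84. ]
2000 ((420.73919677734375, -22.521316528320312), (298.2646484375, 671.97802734375), 85.86380004882812)
```

View pics/crop1.png

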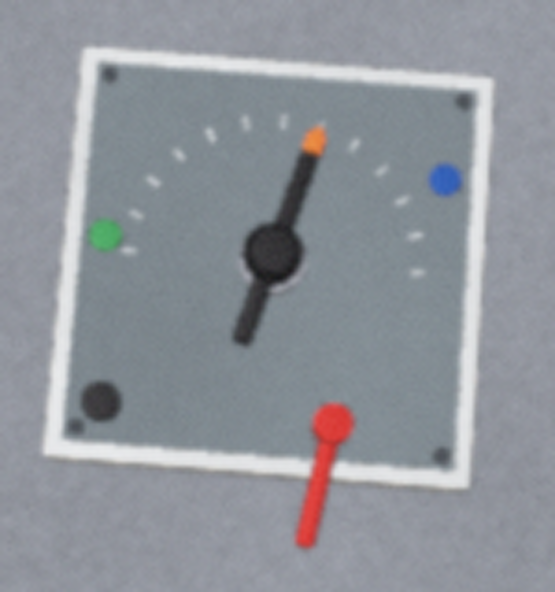

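The crop shows a sharp housing outline with corners at about TL (85,47), TR (493,79), BR (467,488) and BL (43,455). The red lever runs from (333,425) to (306,545), and the knob is at lower left (101,401).

Run:
```python
from h import *
im=get_image("top")
c=np.array([[85,47],[493,79],[467,488],[43,455]])/3.7+[195,105]-0.37
W=ray(im,c,40); print(W.round(1).tolist(),[np.linalg.norm(W[i]-W[i-1]).round(1) for i in range(4)], W.mean(0).round(1))
g=cv2.cvtColor(im["color"],cv2.COLOR_BGR2HSV); m=cv2.inRange(g,(0,0,185),(180,40,255)); m[:105]=0;m[245:]=0;m[:,:195]=0;m[:,345:]=0
pts=cv2.findNonZero(m).reshape(-1,2)
r=cv2.minAreaRect(ray(im,pts,40)[:,:2].astype(np.float32));print(r)
C=np.array([*r[0],40])
def at(p,z): return ray(im,np.array(p)/3.7+[195,105]-.37,z)[0]
print("hub",at((273,252),84),"lockpiv",at((333,424),80),"locktip",at((306,545),71),"tail",at((242,341),71),"ptip",at((318,126),63), "knob",at((101,401),64))
```

```text
[[765.5, 99.8, 40.0], [743.9, -194.9, 40.0], [449.6, -172.9, 40.0], [469.9, 122.1, 40.0]] [np.float64(296.5), np.float64(295.4), np.float64(295.2), np.float64(295.8)] [607.2 -36.5  40. ]
((607.8865966796875, -36.03709411621094), (298.92462158203125, 297.9190368652344), 85.92228698730469)
hub [606.47207935 -36.64143957  84.        ] lockpiv [489.19561588 -77.97880021  80.        ] locktip [408.19304969 -60.32394574  71.        ] tail [546.71497727 -15.94746564  71.        ] ptip [701.48107097 -67.98791398  63.        ] knob [505.29023695  80.46969546  64.        ]
```

Emit:
carry_out:
  motion:
    - [0,0,-0.058,46,38,5,-1]
    - [0,0,-0.117,92,76,10,-1]
    - [0,0,-0.175,138,114,15,-1]
    - [0,0,-0.234,184,152,20,-1]
    - [0,0,-0.292,230,190,25,-1]

```text
clock: 0.82
position: [346.1, 348.7, 220.3]
ee_rot: [1.0, 0.001, 0.0, -0.0]
contact_force: [0.3, -0.1, -0.3]
gripper_width: 0.1
grasp_force: 0.0
```

Emit:
carry_out:
  motion:
    - [0,0,0,31,46,0,-1]
    - [0,0,0,62,92,0,-1]
    - [0,0,0,93,138,0,-1]
    - [0,0,0,124,184,0,-1]
    - [0,0,0,155,230,0,-1]

```text
clock: 1.45
position: [501.2, 118.9, 220.4]
ee_rot: [1.0, 0.0, 0.0, -0.0]
contact_force: [1.1, -0.3, -0.1]
gripper_width: 0.4
grasp_force: 0.0
```

Emit:
carry_out:
  motion:
    - [0,0,0,31,46,5,-1]
    - [0,0,0,62,92,10,-1]
    - [0,0,0,93,138,15,-1]
    - [0,0,0,124,184,20,-1]
    - [0,0,0,155,230,20,-1]

```text
clock: 2.08
position: [656.0, -111.1, 199.4]
ee_rot: [1.0, 0.0, -0.001, -0.0]
contact_force: [-0.1, 1.3, 1.2]
gripper_width: -0.0
grasp_force: 0.0
```

Run:
```python
from h import *
im=get_image("wrist"); cv2.imwrite("pics/w1.png",im["color"]); print(im["position"],im["orientation"],im["mtx"][0]); s=read_state(); print(s["position"],s["ee_rot"],s["joints"].round(2))
```

```text
[ 734.82117206 -111.81076546  327.60616113] [ 0.69871119 -0.69854723 -0.10962456  0.10870559] [283.31418464   0.         255.61917479]
[ 658.98610001 -116.42087896  198.85495507] [ 9.99996977e-01 -2.04396549e-03  3.99054800e-04  1.30735695e-03] [ 0.07  0.49  0.06  0.   -1.14  1.5 ]
```

View pics/w1.png

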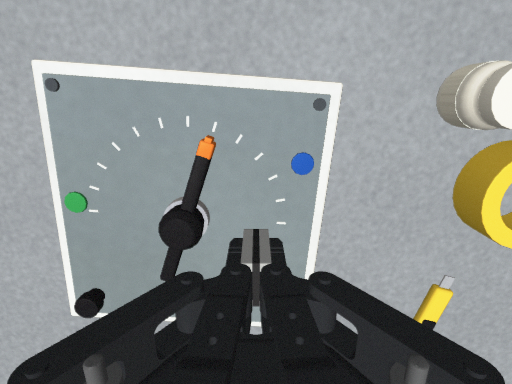

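The wrist view shows green at (76,203), the hub at (181,226), the orange tip at (208,138), and the fingertips at (257,232), clear of the arm.

Run:
```python
from h import *
im=get_image("wrist")
for n,lo,hi,z in (("green",(50,120,40),(75,255,255),44),("blue",(105,120,40),(128,255,255),44),("orange",(5,130,120),(16,255,255),71)):
    for b in blobs(im,lo,hi,80)[0][:2]: print(n,b,ray(im,b[1],z)[0].round(1))
print("corners",ray(im,[(34,62),(341,85)],40).round(1))
C=[607.3,-36.4]; c=im["color"]
print(read_state()["position"])
for z in (40,84): print(proj(im,[[*C,z]]))
print("hubtop",ray(im,(181,229),84))
```

```text
green (357, [70.41, 205.8], [59, 196, 23, 21]) [628.9  80.9  44. ]
blue (392, [296.43, 166.34], [285, 156, 23, 22]) [ 671. -159.   44.]
orange (307, [199.42, 151.12], [190, 139, 19, 25]) [691.9 -66.1  71. ]
corners [[ 770.6   88.6   40. ]
 [ 749.3 -199.    40. ]]
[ 657.08947642 -113.82248793  198.52090464]
[[182.72096695 222.24582242]]
[[171.51518402 241.4099909 ]]
hubtop [[620.31213237 -46.57169932  84.        ]]
```

Emit:
carry_out:
  motion:
    - [0,0,0,0,0,40,-1]
    - [0,0,0,0,0,80,-1]
    - [0,0,0,0,0,115,-1]
    - [0,0,0,0,0,134,-1]
    - [0,0,0,0,0,134,-1]

```text
clock: 2.8
position: [654.7, -109.2, 65.1]
ee_rot: [1.0, 0.0, -0.001, 0.0]
contact_force: [-0.6, -0.2, -0.3]
gripper_width: 0.4
grasp_force: 0.0
```

Run:
```python
from h import *
s=read_state();print(s["position"],s["contact_force"])
H=np.array([607.3,-36.4]); p=np.array([656.,-112]); 
for a in np.r_[-.32,np.arange(-.2,1.31,.1),1.33,1.36,1.39,1.411]:
    h=11*abs(np.sin(a))+14.5*abs(np.cos(a))
    q=H+65*np.array([np.cos(a),np.sin(a)])+(7+h)*np.array([np.sin(a),-np.cos(a)])
    print(round(a,2),q.round(1),"tool",((q-p)*[1,-1]).round(1))
```

```text
[ 654.66673003 -109.17990572   65.086828  ] [-0.61057281 -0.17027419 -0.2928166 ]
-0.32 [661.4 -79.8] tool [  5.4 -32.2]
-0.2 [666.4 -72.2] tool [ 10.4 -39.8]
-0.1 [669.7 -65.3] tool [ 13.7 -46.7]
0.0 [672.3 -57.9] tool [ 16.3 -54.1]
0.1 [674.2 -52.3] tool [ 18.2 -59.7]
0.2 [675.7 -46.4] tool [ 19.7 -65.6]
0.3 [676.5 -40.2] tool [ 20.5 -71.8]
0.4 [676.8 -33.8] tool [ 20.8 -78.2]
0.5 [676.3 -27.2] tool [ 20.3 -84.8]
0.6 [675.2 -20.5] tool [ 19.2 -91.5]
0.7 [673.2 -13.8] tool [ 17.2 -98.2]
0.8 [670.5  -7.2] tool [  14.5 -104.8]
0.9 [667.   -0.8] tool [  11.  -111.2]
1.0 [662.7   5.3] tool [   6.7 -117.3]
1.1 [657.6  10.9] tool [   1.6 -122.9]
1.2 [651.8  16. ] tool [  -4.2 -128. ]
1.3 [645.4  20.5] tool [ -10.6 -132.5]
1.33 [643.3  21.7] tool [ -12.7 -133.7]
1.36 [641.2  22.8] tool [ -14.8 -134.8]
1.39 [639.1  23.9] tool [ -16.9 -135.9]
1.41 [637.6  24.6] tool [ -18.4 -136.6]
```

Emit:
carry_out:
  motion:
    - [0,0,0,5,-25,0,-1]
    - [0,0,0,8,-36,0,-1]
    - [0,0,0,14,-46,0,-1]
    - [0,0,0,16,-54,0,-1]
    - [0,0,0,18,-60,0,-1]

```text
clock: 3.42
position: [673.2, -49.5, 66.5]
ee_rot: [1.0, 0.0, -0.0, 0.0]
contact_force: [-2.0, -2.6, 0.9]
gripper_width: -0.2
grasp_force: 1.4
```

Emit:
carry_out:
  motion:
    - [0,0,0,2,-6,0,-1]
    - [0,0,0,3,-12,0,-1]
    - [0,0,0,3,-18,0,-1]
    - [0,0,0,3,-25,0,-1]
    - [0,0,0,2,-32,0,-1]

```text
clock: 4.05
position: [675.7, -17.0, 66.4]
ee_rot: [1.0, 0.0, 0.0, -0.0]
contact_force: [-0.5, -1.6, -0.8]
gripper_width: 0.0
grasp_force: 1.1
```

Run:
```python
from h import *
im=get_image("top"); s=read_state(); print(s["position"],s["contact_force"])
cv2.imwrite("pics/t2.png",cv2.resize(im["color"][105:265,195:345],None,fx=3.7,fy=3.7,interpolation=cv2.INTER_CUBIC))
w=get_image("wrist")
for n,i in(("top",im),("wrist",w)):
  for lab,lo,hi,z in(("orange",(5,130,120),(16,255,255),71),("green",(50,120,40),(75,255,255),44)):
    for b in blobs(i,lo,hi,6)[0][:4]:
      q=ray(i,b[1],z)[0]
      if 440<q[0]<780: print(n,lab,b[0],b[1],q.round(1),np.arctan2(q[1]+36.4,q[0]-607.3).round(3))
```

```text
[675.67789067 -16.08524491  66.44187044] [-0.28373813 -1.7369037  -0.40284691]
top green 42 [223.07, 168.05] [626.2  81.8  44. ] 1.413
wrist orange 1029 [197.14, 249.75] [683.1  12.2  71. ] 0.57
wrist green 844 [102.74, 300.8] [630.7  81.2  44. ] 1.375
```

Emit:
carry_out:
  motion:
    - [0,0,0,-4,-8,0,-1]
    - [0,0,0,-8,-16,0,-1]
    - [0,0,0,-13,-22,0,-1]
    - [0,0,0,-18,-28,0,-1]
    - [0,0,0,-24,-33,0,-1]

```text
clock: 4.78
position: [651.5, 16.0, 66.5]
ee_rot: [1.0, 0.0, 0.001, -0.0]
contact_force: [1.8, -2.6, -0.5]
gripper_width: -0.2
grasp_force: 1.2
```

Run:
```python
from h import *
im=get_image("top"); s=read_state(); print(s["position"],s["contact_force"])
w=get_image("wrist"); cv2.imwrite("pics/w3.png",w["color"])
for n,i in(("top",im),("wrist",w)):
  for lab,lo,hi,z in(("orange",(5,130,120),(16,255,255),71),("green",(50,120,40),(75,255,255),44)):
    for b in blobs(i,lo,hi,6)[0][:4]:
      q=ray(i,b[1],z)[0]
      if 440<q[0]<780: print(n,lab,b[0],b[1],q.round(1),np.arctan2(q[1]+36.4,q[0]-607.3).round(3))
```

```text
[650.63284212  16.54754525  66.48386912] [-0.21094365 -1.00666572  0.05157129]
top orange 32 [238.03, 161.0] [639.2  41.4  71. ] 1.182
top green 41 [223.0, 168.24] [625.7  82.   44. ] 1.417
wrist orange 739 [204.95, 264.61] [649.7  41.4  71. ] 1.072
wrist green 1008 [149.44, 268.47] [629.5  81.3  44. ] 1.384
```

View pics/w3.png

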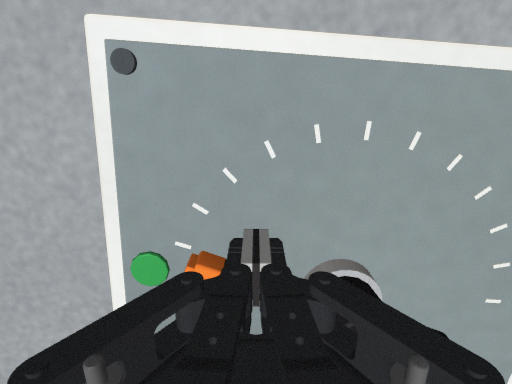

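The wrist view shows the orange pointer partly hidden by the fingers at (205,265) and green at (150,268). The top camera puts the arm at 1.18 rad against a target of about 1.414.

Emit:
carry_out:
  motion:
    - [0,0,0,-3,-2,0,-1]
    - [0,0,0,-6,-4,0,-1]
    - [0,0,0,-9,-6,0,-1]
    - [0,0,0,-11,-7,0,-1]
    - [0,0,0,-11,-7,0,-1]

```text
clock: 5.5
position: [640.2, 22.7, 66.3]
ee_rot: [1.0, 0.0, -0.0, -0.0]
contact_force: [1.1, -0.7, -0.2]
gripper_width: 0.1
grasp_force: 0.4
```

```bash
cat > m.py <<'E'
from h import *
s=read_state(); print(s["position"],s["contact_force"])
A=[];G=[]
for _ in range(4):
  i=get_image("top")
  for lab,lo,hi,z,L in(("orange",(5,130,120),(16,255,255),71,A),("green",(50,120,40),(75,255,255),44,G)):
    for b in blobs(i,lo,hi,6)[0][:6]:
      q=ray(i,b[1],z)[0]
      if 440<q[0]<780 and -190<q[1]<110: L.append([*q[:2],np.arctan2(q[1]+36.4,q[0]-607.3)])
print(np.mean(A,0).round(3),np.mean(G,0).round(3))
E
python3 m.py
```

```text
[640.15793017  22.70185875  66.28975575] [ 1.13855734 -0.6660138  -0.23221468]
[624.253  46.161   1.368] [625.954  81.862   1.414]
```

Emit:
carry_out:
  motion:
    - [0,0,0,-1,-1,0,-1]
    - [0,0,0,-2,-1,0,-1]
    - [0,0,0,-2,-1,0,-1]
    - [0,0,0,20,0,0,-1]
    - [0,0,0,50,0,-30,-1]

```text
clock: 6.32
position: [688.0, 22.3, 93.7]
ee_rot: [1.0, -0.0, -0.004, 0.0]
contact_force: [1.4, 0.7, 0.5]
gripper_width: 0.3
grasp_force: 0.0
```

Emit:
carry_out:
  motion:
    - [0,0,0,0,0,-50,-1]
    - [0,0,0,-30,40,-90,-1]
    - [0,0,0,-70,80,-100,-1]
    - [0,0,0,-70,80,-100,-1]
    - [0,0,0,-70,80,-100,-1]

```text
clock: 6.95
position: [620.1, -57.5, 196.4]
ee_rot: [1.0, -0.0, -0.0, -0.0]
contact_force: [-0.6, 0.1, -0.3]
gripper_width: -0.0
grasp_force: 0.0
```

```bash
python3 m.py
python3 - <<'E'
from h import *
w=get_image("wrist"); cv2.imwrite("pics/w4.png",w["color"])
for lab,lo,hi,z in(("orange",(5,130,120),(16,255,255),71),("green",(50,120,40),(75,255,255),44)):
    for b in blobs(w,lo,hi,60)[0][:2]: print(lab,b,ray(w,b[1],z)[0])
E
```

```text
[620.14286816 -57.48089856 196.40201697] [-0.5721223   0.09272777 -0.28062211]
[621.531  46.813   1.401] [625.995  81.823   1.414]
orange (303, [144.01, 180.12], [133, 171, 24, 19]) [626.6032907   46.43962332  71.        ]
green (399, [119.36, 170.76], [108, 160, 24, 22]) [628.66007582  81.41926061  44.        ]
```

View pics/w4.png

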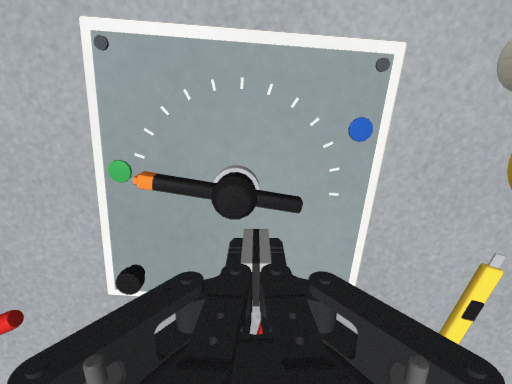

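The wrist view now shows the whole arm clear: orange at (144,180), tail end at (300,204), green at (120,171). It's nearly there, so I'll fit the bar direction in both cameras.

```bash
cat > fit.py <<'E'
from h import *
C0=np.array([607.3,-36.4])
for n in ("top","wrist"):
  i=get_image(n); hsv=cv2.cvtColor(i["color"],cv2.COLOR_BGR2HSV)
  m=cv2.inRange(hsv,(0,0,0),(180,255,75))|cv2.inRange(hsv,(5,130,60),(16,255,255))
  p=cv2.findNonZero(m).reshape(-1,2); q=ray(i,p,69)[:,:2]
  g=[ray(i,b[1],44)[0][:2] for b in blobs(i,(50,120,40),(75,255,255),20)[0]]
  g=[x for x in g if np.hypot(*(x-C0))<150][0]
  bl=[ray(i,b[1],44)[0][:2] for b in blobs(i,(105,120,40),(128,255,255),20)[0]]
  bl=[x for x in bl if np.hypot(*(x-C0))<160][0]
  off=g-np.array([626,81.8]); C=C0+off   # common camera offset
  a=1.40; c=C.copy()
  for _ in range(8):
    u=np.array([np.cos(a),np.sin(a)]); v=np.array([-u[1],u[0]]); d=q-c
    s=d@u; t=d@v; k=(abs(t)<13)&((s>30)&(s<98)|(s<-30)&(s>-68))
    pt=s[k]>0
    f=np.polyfit(s[k],t[k],1); a+=np.arctan(f[0]); c=c+v*f[1]
  gd=g-C
  print(n,"n",k.sum(),pt.sum(),"bar",round(a,4),"green-dir",np.arctan2(gd[1],gd[0]).round(4),"hubline offset",(c-C).round(1),"s range",s[k].min().round(1),s[k].max().round(1),"g,b",g.round(1),bl.round(1), "perp", ((g-c)@[-np.sin(a),np.cos(a)]).round(2))
w=i; W=ray(w,[(82,17),(405,43),(108,295)],40)[:,:2]; print(W.round(1),((W[1]+W[2])/2).round(1))
E
python3 fit.py
```

```text
top n 181 117 bar 1.4028 green-dir 1.4139 hubline offset [-0.3  0. ] s range -64.1 94.4 g,b [626.3  82. ] [ 667.9 -158.9] perp 1.08
wrist n 1741 1158 bar 1.405 green-dir 1.4139 hubline offset [ 2.2 -0.4] s range -65.1 95.8 g,b [628.6  81.4] [ 670.7 -158.7] perp 3.28
[[ 767.1   95.9]
 [ 746.7 -191.9]
 [ 474.6  119.2]] [610.6 -36.4]
```

Emit:
carry_out:
  motion:
    - [0,0,0,35,-40,20,-1]
    - [0,0,0,60,-75,50,-1]
    - [0,0,0,60,-81,90,-1]
    - [0,0,0,60,-81,130,-1]
    - [0,0,0,30,-81,130,-1]

```text
clock: 7.92
position: [648.6, 23.5, 60.3]
ee_rot: [1.0, -0.0, -0.004, 0.001]
contact_force: [-0.2, -0.7, 0.7]
gripper_width: -0.1
grasp_force: 0.0
```

Emit:
carry_out:
  motion:
    - [0,0,0,-7,0,0,-1]
    - [0,0,0,-10,0,0,-1]
    - [0,0,0,-12,0,0,-1]
    - [0,0,0,-12.8,0,0,-1]
    - [0,0,0,-12.8,0,0,-1]

```text
clock: 8.55
position: [638.6, 23.6, 66.9]
ee_rot: [1.0, 0.0, 0.001, -0.0]
contact_force: [0.8, -0.0, 0.2]
gripper_width: -0.0
grasp_force: 0.5
```

```bash
python3 m.py
```

```text
[638.55145078  23.59083621  66.87192052] [ 0.84611614 -0.03939595  0.22489025]
[622.2    46.658   1.393] [626.054  81.864   1.414]
```

Emit:
carry_out:
  motion:
    - [0,0,0,-0.8,0,0,-1]
    - [0,0,0,-0.8,0,0,-1]
    - [0,0,0,20,0,0,-1]
    - [0,0,0,45,0,-30,-1]
    - [0,0,0,45,30,-80,-1]

```text
clock: 9.38
position: [681.7, -5.6, 143.6]
ee_rot: [1.0, 0.001, -0.004, 0.001]
contact_force: [0.2, 0.0, -0.4]
gripper_width: -0.0
grasp_force: 0.0
```

Emit:
carry_out:
  motion:
    - [0,0,0,-30,25,-45,-1]
    - [0,0,0,-65,50,-50,-1]
    - [0,0,0,-65,50,-50,-1]
    - [0,0,0,-65,50,-50,-1]

```text
clock: 9.88
position: [617.1, -56.5, 195.7]
ee_rot: [1.0, -0.0, -0.001, -0.0]
contact_force: [0.2, 0.5, -0.1]
gripper_width: -0.2
grasp_force: 0.0
```

```bash
python3 m.py;python3 fit.py
```

```text
[617.08517676 -56.53426924 195.73683442] [ 0.24390779  0.51412933 -0.08757804]
[619.95   46.529   1.419] [626.149  81.807   1.413]
top n 182 117 bar 1.4193 green-dir 1.4139 hubline offset [-0.2  0. ] s range -63.9 94.2 g,b [626.1  81.7] [ 667.9 -158.7] perp -0.85
wrist n 1743 1158 bar 1.4244 green-dir 1.4139 hubline offset [ 2.1 -0.4] s range -65.0 96.2 g,b [628.6  81.3] [ 670.7 -158.7] perp 0.9
[[ 764.2   96.7]
 [ 743.8 -191. ]
 [ 471.8  120.1]] [607.8 -35.5]
```

Run:
```python
from h import *
from scipy.optimize import least_squares
H0=np.array([607.5,-36.4])
for n in("top","wrist"):
  i=get_image(n); g=cv2.cvtColor(i["color"],cv2.COLOR_BGR2GRAY)
  gg=[ray(i,b[1],44)[0][:2] for b in blobs(i,(50,120,40),(75,255,255),20)[0]]
  gg=[x for x in gg if np.hypot(*(x-H0))<150][0]
  bg=cv2.medianBlur(g,21); m=((g.astype(int)-bg)>(15 if n=="top" else 30)).astype(np.uint8)
  k,l,s,c=cv2.connectedComponentsWithStats(m)
  P=[]
  for j in range(1,k):
    if s[j,4]<(4 if n=="top" else 8) or s[j,4]>120: continue
    w=g-bg.astype(float); yy,xx=np.where(l==j); ww=w[yy,xx]
    q=ray(i,[(xx@ww)/ww.sum(),(yy@ww)/ww.sum()],40)[0] if 0 else ray(i,[[(xx@ww)/ww.sum(),(yy@ww)/ww.sum()]],40)[0]
    r=np.hypot(*(q[:2]-H0))
    if 90<r<125: P.append(q[:2])
  P=np.array(P)
  f=least_squares(lambda p:np.hypot(*(P-p[:2]).T)-p[2],[*H0,108],loss="soft_l1",f_scale=.5)
  d=gg-f.x[:2]; A=np.arctan2(*(P-f.x[:2]).T[::-1])
  print(n,len(P),f.x.round(2),"res",f.fun.round(1),"green",gg.round(2),np.hypot(*d).round(1),"dir",np.arctan2(d[1],d[0]).round(4)); print(np.sort(A).round(3), np.diff(np.sort(A)).round(3))
```

```text
top 6 [608.87 -36.91 102.74] res [ 0.  -0.4  0.4  0.4 -0.4  0. ] green [626.16  81.78] 119.9 dir 1.4262
[-1.646 -1.381 -1.121  0.982  1.244  1.502] [0.266 0.26  2.103 0.261 0.258]
wrist 15 [609.4  -36.35 103.56] res [ 0.2  0.2  0.4  0.1  0.1 -0.2  0.  -0.1 -0.2 -0.3 -0.4 -0.5  6.2 -7.
 11.3] green [628.57  81.28] 119.2 dir 1.4092
[-2.608 -1.634 -1.373 -1.112 -0.852 -0.591 -0.331 -0.071  0.19   0.45
  0.71   0.971  1.232  2.866  2.977] [0.974 0.261 0.261 0.26  0.26  0.26  0.261 0.26  0.26  0.261 0.261 0.261
 1.634 0.111]
```

Run:
```python
from h import *
i=get_image("wrist"); g=cv2.cvtColor(i["color"],cv2.COLOR_BGR2GRAY); H=np.array([609.4,-36.35])
G=ray(i,blobs(i,(50,120,40),(75,255,255),200)[0][0][1],44)[0][:2]
bg=cv2.medianBlur(g,21).astype(float); w=g-bg; k,l,s,c=cv2.connectedComponentsWithStats((w>30).astype(np.uint8))
P=[];M=[]
for j in range(1,k):
  if not 8<=s[j,4]<=120: continue
  yy,xx=np.where(l==j); ww=w[yy,xx]; q=ray(i,[[(xx@ww)/ww.sum(),(yy@ww)/ww.sum()]],40)[0][:2]
  d=q-H; a=np.arctan2(d[1],d[0])+.071; n=a/np.radians(15)
  if 95<np.hypot(*d)<112 and abs(n-round(n))<.1 and abs(n)<7: P.append(q);M.append([np.cos(round(n)*np.radians(15)),np.sin(round(n)*np.radians(15))])
P=np.array(P);M=np.array(M); X=np.c_[M,np.ones(len(M))]
S,res,_,_=np.linalg.lstsq(X,P,rcond=None); print(len(P),S.round(2),(X@S-P).round(2).tolist())
gm=np.linalg.solve(S[:2].T,G-S[2]); print("affine: green adj",np.arctan2(gm[1],gm[0]), "centre",S[2],"r",np.hypot(*gm)*104)
for a in(1.4193,1.4244):
  b=np.linalg.solve(S[:2].T,[np.cos(a),np.sin(a)]); print("bar adj",np.arctan2(b[1],b[0]))
# similarity
Z=M@[1,1j];Q=P@[1,1j]; A=np.c_[Z,np.ones(len(Z))]; x=np.linalg.lstsq(A,Q,rcond=None)[0]; print("sim yaw",np.angle(x[0]),abs(x[0]),x[1],"green world dir",np.angle(G@[1,1j]-x[1]))
```

```text
12 [[102.85  -7.28]
 [  7.23 102.84]
 [610.06 -36.44]] [[-0.02, 0.01], [-0.02, -0.06], [-0.06, 0.05], [-0.02, -0.05], [-0.01, 0.03], [0.13, 0.12], [0.07, -0.03], [-0.04, -0.06], [-0.0, -0.0], [-0.02, 0.0], [0.03, -0.1], [-0.04, 0.08]]
affine: green adj 1.4845617207620891 centre [610.05525708 -36.4437411 ] r 120.26029007097736
bar adj 1.489468903810028
bar adj 1.4945678484967715
sim yaw -0.07024735847283452 103.09107467121828 (610.0642651362183-36.469927299819844j) green world dir 1.4145006184334772
```

Emit:
carry_out:
  motion:
    - [0,0,0,-45,15,0,-1]
    - [0,0,0,-95,30,0,-1]
    - [0,0,0,-145,45,0,-1]
    - [0,0,0,-190,55,40,-1]
    - [0,0,0,-190,58,90,-1]

```text
clock: 10.95
position: [425.6, -115.0, 107.0]
ee_rot: [1.0, -0.0, 0.002, -0.0]
contact_force: [1.0, 0.9, -0.5]
gripper_width: -0.1
grasp_force: 0.0
```

Run:
```python
from h import *
p=read_state()["position"]; print(p)
H=np.array([489.2,-78.])
for a in np.r_[2.927,np.arange(2.8,1.55,-.1),1.5]:
    n=np.array([-np.sin(a),np.cos(a)]); h=11*abs(n[0])+14.5*abs(n[1])
    q=H+62*np.array([np.cos(a),np.sin(a)])+(7+h)*n
    print(round(a,2),q.round(1),"tool",((q-p[:2])*[1,-1]).round(1))
```

```text
[ 425.64349391 -114.98290301  107.0363459 ]
2.93 [423.6 -87.8] tool [ -2.  -27.2]
2.8 [422.6 -80.2] tool [ -3.  -34.8]
2.7 [422.5 -73.9] tool [ -3.1 -41.1]
2.6 [423.1 -67.5] tool [ -2.5 -47.4]
2.5 [424.4 -61.1] tool [ -1.2 -53.9]
2.4 [426.5 -54.6] tool [  0.9 -60.3]
2.3 [429.3 -48.3] tool [  3.7 -66.7]
2.2 [433.  -42.2] tool [  7.3 -72.7]
2.1 [437.3 -36.5] tool [ 11.7 -78.5]
2.0 [442.5 -31.2] tool [ 16.8 -83.8]
1.9 [448.2 -26.5] tool [ 22.6 -88.5]
1.8 [454.7 -22.4] tool [ 29.  -92.6]
1.7 [461.6 -19.1] tool [ 36.  -95.9]
1.6 [469.  -16.6] tool [ 43.3 -98.4]
1.5 [474.6 -14.8] tool [  49.  -100.2]
```

Emit:
carry_out:
  motion:
    - [0,0,0,-2,0,25,-1]
    - [0,0,0,-2,0,40,-1]
    - [0,0,0,-2,-20,40,-1]
    - [0,0,0,-3,-30,40,-1]
    - [0,0,0,-3,-40,40,-1]

```text
clock: 11.58
position: [425.1, -74.2, 66.7]
ee_rot: [1.0, 0.0, 0.0, 0.0]
contact_force: [1.3, -2.1, 0.1]
gripper_width: -0.1
grasp_force: 1.0
```

Emit:
carry_out:
  motion:
    - [0,0,0,1,-7,0,-1]
    - [0,0,0,2,-14,0,-1]
    - [0,0,0,4,-20,0,-1]
    - [0,0,0,7,-27,0,-1]
    - [0,0,0,10,-32,0,-1]

```text
clock: 12.2
position: [434.7, -42.2, 66.2]
ee_rot: [1.0, 0.0, -0.0, 0.0]
contact_force: [-0.5, -2.7, 0.2]
gripper_width: -0.1
grasp_force: 0.7
```

Emit:
carry_out:
  motion:
    - [0,0,0,4,-6,0,-1]
    - [0,0,0,10,-12,0,-1]
    - [0,0,0,16,-16,0,-1]
    - [0,0,0,22,-20,0,-1]
    - [0,0,0,28,-24,0,-1]

```text
clock: 12.82
position: [462.8, -18.3, 66.2]
ee_rot: [1.0, -0.0, -0.0, 0.0]
contact_force: [-1.1, -1.9, 0.0]
gripper_width: 0.2
grasp_force: 0.8
```

Emit:
carry_out:
  motion:
    - [0,0,0,4,-1,0,-1]
    - [0,0,0,7,-2,0,-1]
    - [0,0,0,9,-2,0,-1]
    - [0,0,0,11,-3,0,-1]
    - [0,0,0,11,-3,0,-1]

```text
clock: 13.45
position: [474.0, -15.5, 66.4]
ee_rot: [1.0, 0.0, 0.0, -0.0]
contact_force: [-0.5, 0.2, -0.6]
gripper_width: -0.1
grasp_force: 0.4
```

Emit:
carry_out:
  motion:
    - [0,0,0,1,0,0,-1]
    - [0,0,0,2,0,0,-1]
    - [0,0,0,2,0,0,-1]

```text
clock: 13.82
position: [475.9, -15.4, 66.4]
ee_rot: [1.0, 0.0, 0.0, -0.0]
contact_force: [-1.4, 1.2, -0.5]
gripper_width: -0.1
grasp_force: 0.6
```

Not at the stop yet; I'll creep on until the force rises.

Emit:
carry_out:
  motion:
    - [0,0,0,1,0,0,-1]
    - [0,0,0,2,0,0,-1]
    - [0,0,0,2,0,0,-1]

```text
clock: 14.2
position: [477.2, -15.5, 66.2]
ee_rot: [1.0, 0.0, -0.001, 0.0]
contact_force: [-3.9, 2.6, 1.8]
gripper_width: -0.3
grasp_force: 1.8
```

Emit:
carry_out:
  motion:
    - [0,0,0,1,0,0,-1]
    - [0,0,0,2,0,0,-1]
    - [0,0,0,2,0,0,-1]

```text
clock: 14.58
position: [477.3, -15.8, 66.0]
ee_rot: [1.0, -0.0, -0.003, 0.0]
contact_force: [-7.9, 4.0, 5.1]
gripper_width: 0.2
grasp_force: 3.8
```

It has stopped: the force is rising and the tool no longer moves. I'll back off and check.

Emit:
carry_out:
  motion:
    - [0,0,0,-10,0,0,-1]
    - [0,0,0,-40,0,0,-1]
    - [0,0,0,-55,0,-40,-1]
    - [0,0,0,-55,0,-90,-1]
    - [0,0,0,-55,0,-120,-1]

```text
clock: 15.2
position: [426.0, -15.4, 189.2]
ee_rot: [1.0, 0.0, 0.003, -0.001]
contact_force: [0.2, 0.1, -0.6]
gripper_width: 0.2
grasp_force: 0.0
```

Emit:
carry_out:
  motion:
    - [0,0,0,0,-50,-10,-1]
    - [0,0,0,0,-100,-10,-1]
    - [0,0,0,0,-150,-10,-1]
    - [0,0,0,0,-190,-10,-1]
    - [0,0,0,0,-190,-10,-1]

```text
clock: 15.82
position: [425.4, 176.9, 196.6]
ee_rot: [1.0, 0.002, 0.001, -0.001]
contact_force: [-0.3, -0.2, 0.6]
gripper_width: 0.1
grasp_force: 0.0
```

```bash
python3 - <<'E'
from h import *
i=get_image("top"); cv2.imwrite("pics/t5.png",cv2.resize(i["color"][105:265,195:345],None,fx=3.7,fy=3.7,interpolation=cv2.INTER_CUBIC))
m=blobs(i,(0,150,100),(4,255,255))[1]; p=cv2.findNonZero(m).reshape(-1,2); q=ray(i,p,71)[:,:2]
q=q[np.hypot(*(q-[489.2,-78]).T)<95]; q=q[np.hypot(*(q-[489.2,-78]).T)>20]; d=q.mean(0)-[489.2,-78]; print(len(q),np.arctan2(d[1],d[0]), np.hypot(*(q-[489.2,-78]).T).max())
E
python3 fit.py 2>&1 | head -1; python3 m.py
```

```text
108 1.4890954091619952 82.60827313569754
top n 178 116 bar 1.4175 green-dir 1.4139 hubline offset [ 0.1 -0. ] s range -63.9 94.1 g,b [625.8  81.9] [ 667.9 -158.9] perp -0.38
[424.62098075 174.04951677 196.28672107] [ 0.21426189 -1.43423667 -0.66469867]
[619.878  46.509   1.42 ] [626.21   81.71    1.412]
```

View pics/t5.png

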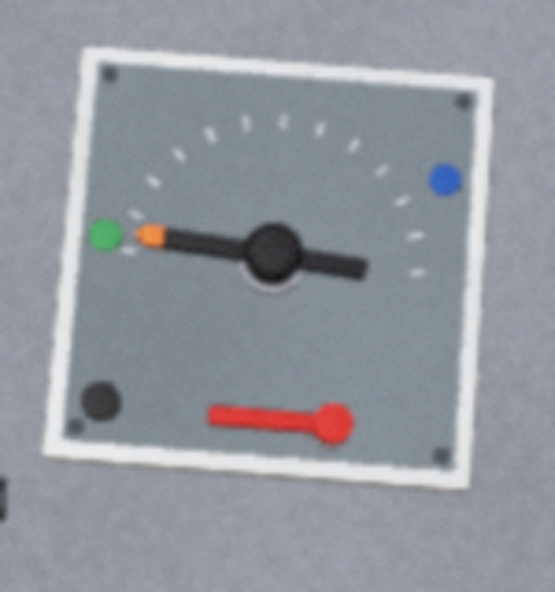

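The top view shows the pointer at (150,236), in line with the green disc at (105,235). The red lever lies along the adjuster's +y, at its stop, and the spare knob hasn't moved.

```bash
python3 -c "from bench import *; print(job_done())"
```

```text
the job is handed in; nothing more can be done
None
```

I pushed the pointer arm to the green disc, within about 0.01 rad of its middle by camera. I then pushed the red lock lever to its stop, touching nothing else, and handed the job in at about 16 s with no verdict returned.

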